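Bar a vacuum pump over compression and lock its crank

TASK

Get the small vacuum pump ready for a valve change: turn its hand wheel clockwise by the knob, over the compression peak, stop just past top dead centre as the resistance dies away, and let go of the wheel standing there without letting it kick or run. Then take the locking pin from the tool stand and slip it into the locking bore on the pump until its grip sits flush on the boss, never forcing it and never turning the wheel with the pin in the bore. Leave the other things on the trolley where they are.

Things in the scene. Friction and masses are not known exactly. Their poses are not given: they have to be found in the camera images.
- pump: fixed vacuum pump, origin on the trolley top under its upright shaft, z up: round grey crankcase 180 mm across with aluminium cover 54 mm over the trolley top, finned cylinder along +y out to 185 mm (up to 100 mm high), black switch box along +x out to 115 mm. Arrow on the cover: clockwise seen from above.
- shaft (a point): point on the axis of the shaft, 98 mm over the trolley top. Anticlockwise from the start a backstop soon blocks the shaft. Let go, the wheel stays by friction within about 15 degrees of top dead centre, and more than about 75 degrees before it; in between it kicks back, and beyond it runs on.
- handwheel: steel hand wheel, three spokes, 105 mm across, origin on the shaft at the trolley top's height, z up; rim top 95 mm over the trolley top. Clamped to the shaft's taper at any angle, so spokes and knob do not tell where the crank stands: from the start it needs 85 to 155 degrees clockwise to top dead centre, different every time.
- knob_mid (a point): middle of the black knob on the wheel: upright, 18 mm across, 43 mm tall, from 97 to 140 mm over the trolley top; its axis is 46 mm from the shaft. It spins freely on its own axis, so a gripper need not turn with the wheel.
- head (a point): top of the pump's cylinder head (74 mm over the trolley top). Compression as felt at the knob, push along its circle when turning slowly clockwise: about 5 N (friction) more than 75 degrees before top dead centre, peak about 14 N some 40 degrees before it, 5 N at top dead centre, 3 N 8 degrees past it, nothing 16 degrees past it, then it pulls ahead.
- bore (a point): centre of the mouth of the upright locking bore (13.6 mm wide, small chamfer) in the top of a square aluminium boss (32 mm), 68 mm over the trolley top, 70 mm from the shaft. With the crank 2 to 14 degrees past top dead centre a slot stands under it and the pin goes in its full 50 mm; otherwise it stops on the crank disc after 24 mm.
- pin_grip (a point): middle of the grip of the loose steel locking pin (90 g), z along the pin: grip 21 mm across, 42 mm tall, with turned grooves; below it a shank 12 mm across, 50 mm long, with tapered end. This point is 21 mm above the grip's lower face, 71 mm above the shank's end. At first the pin stands in the tool stand, this point 77 mm over the trolley top.
- stand_hole (a point): mouth of the hole in the tool stand in which the pin stands, 42 mm over the trolley top, 36 mm deep, 13.6 mm wide; the shank stands out 14 mm below the grip. The stand is a fixed grey block 62 x 116 mm, long along this point's y, with two short hex keys (up to 65 mm over the trolley top) 42 and 62 mm from the hole along -y.
- slide_rack: grey slide rack 50 x 100 x 30 mm, at the back behind the pump; origin under its centre. Bystander
- strip_pot: pot of test strips, 43 mm across, 87 mm tall, at the left; origin under its centre. Bystander
- staining_dish: small glass trough 60 x 66 x 40 mm, front left; origin under its centre. Bystander
- bench_timer: bench timer 62 x 66 x 21 mm, front right; origin under its centre. Bystander

How it is judged:
On the way:
1. the wheel has been turned on and stands still, let go, with the pin still in the tool stand (distance of knob_mid from where it was at the start of the episode above 0.04 m and angular speed of handwheel below 0.05 rad/s and contact force between the fingers and handwheel below 0.1 N and horizontal distance between pin_grip and stand_hole below 0.01 m), for 0.2 s.
At the end, for the whole second after the job is handed in: the pin is upright in the locking bore (within 4 mm and 0.08 rad), its grip's lower face within 3.5 mm of the boss, which needs the crank 2 to 14 degrees past top dead centre; pin and wheel at rest (z of pin_grip in the frame of bore below 0.0245 m and horizontal distance between pin_grip and bore below 0.004 m and angle between pin_grip's own z axis and vertical below 0.08 rad and angular speed of handwheel below 0.05 rad/s and linear speed of pin below 0.01 m/s); the robot touches nothing.
It fails at once if the wheel kicks back or runs away (faster than 3 rad/s) (angular speed of handwheel above 3 rad/s).
It fails at once if the pin is forced: pressed or pried against the pump with more than 30 N (contact force between pin and pump above 30 N).
It fails at once if the wheel is turned (faster than 0.25 rad/s) while the pin is in the bore (horizontal distance between pin_grip and bore below 0.008 m and z of pin_grip in the frame of bore below 0.066 m and angular speed of handwheel above 0.25 rad/s).
It fails at once if a bystander is pushed more than 30 mm (distance of any of slide_rack, strip_pot, staining_dish, bench_timer from where it was at the start of the episode above 0.03 m).
It also fails if it takes over 72 s, if anything falls off the work surface, if the arm or the gripper's body presses on something with over 40 N, if the wrist force passes 120 N, or if a joint passes its speed limit or range.

ROBOT

A 6-joint arm with a two-finger parallel gripper is mounted at the origin on a cart in front of the work surface, level with it; the furniture and walls round the work are solid. World frame = base frame: x ahead of the robot, y to its left, z up, the work surface at z = 0. Lengths are in m, angles in rad, forces in N, time in s.
With the tool pointing down it reaches from about 0.225 to 0.875 m from the base axis. Payload 3.4 kg.
Tool frame: the origin (TCP) lies midway between the tips of the shut fingers; the grasp point (between the pads) lies 19 mm behind it (manip.tcp_to_grasp is the distance from the TCP to the grasp point, in m); x points along the fingers, y is the direction in which the jaws open and shut, and the axes are right-handed (so a half turn about x gives the same grasp; the last joint's range is limited). The gripper opens to 85 mm and grips with 20 to 120 N. Pads are 22 mm wide; open, the fingers measure 114 mm over their backs; the gripper's body (76 mm by 85 mm) begins 54 mm behind the grasp point. The pads swing forward as they close: fully open they stand 13 mm farther back than shut.
Start: joints at [-1.371, 0.276, 1.505, -0, 1.361, -0.121], TCP at [0.181, -0.546, 0.231] pointing down, gripper open.
Joint ranges: [-2.89, 2.89], [-0.75, 2.08], [0.22, 2.7], [-1.18, 4.32], [0.11, 2.71], [-2.7, 2.7]. Speed limits (rad/s): [2.57, 2.57, 3.14, 3.14, 3.14, 3.14].

INTERFACE

Orientations are given as a unit quaternion [w, x, y, z].
In Python, from rig import readout, eyes, job, manip gives the robot as it stands. The module is installed in compiled form; this text tells all that it offers.
- The arm moves only by the tool carry_out, never from a script. Its argument "deltas" is one flat list of numbers, 7 for each row, row after row: the shift along the tool's x, y, z scaled (see below), then the turn, a rotation vector about the tool's x, y, z scaled (see below), then the opening, from -1 (shut) to 1 (fully open). In form: [dx, dy, dz, ax, ay, az, grip, dx, dy, dz, ax, ay, az, grip, ...]. A call has 1 to 10 rows; each row shifts and turns the commanded pose from where the row before left it, along the tool's axes as they then stand; what a row does not reach is not made up. The controller multiplies each number of a shift by 60 mm and each number of a turn by 4 degrees. A row lasts 1/8 s, in which the tool goes at most 62.5 mm and 10.7 degrees, less where a joint would pass 70% of its speed; a pose out of reach is approached as far as the arm can. A call with a number of a shift or a turn outside -1 to 1 is refused whole. A call with a gripper value outside its range is refused whole. The fingers move at their own pace and stop on an object; "newtons" is the grip in N (left out, the last holds). Time passes only in rows, so rows that do not move let the fingers close. It gives the time, the measured TCP pose, the force and the opening at its end, in the units of the state.
- readout.get_state(): the state, without advancing time (a new reading comes with each control period).
- eyes.get_image(name): name is "scene" or "top"; returns a dict with "color" (400x640x3 uint8, red, green, blue), "z_map" (400x640 float32, m along the optical axis (not along the pixel's ray), 0 where there is no reading), "mtx" (3x3 intrinsics, pixels), "origin" and "orientation" of the camera in the world. Camera axes: x right, y down, z forward; pixel columns grow to the right and rows downward; lengths in m; the calibration is good to about 2 mm. A picture is of the moment at which its call begins.
- job.sign_off(): hands the job in, once; it reports no verdict.
The state is a dict: "clock": time; "qpos": joint angles; "qd": joint speeds; "effort": joint torques, N m; "position": TCP position; "ee_rot": TCP orientation; "contact_force": force on the tool from outside, world axes, zero at the start; "moment": the same for the moment, N m; "width": finger opening in m.
Only numpy, scipy, OpenCV 4.12 (cv2) and the standard library are available. Lean on these libraries where they do the work, as an engineer would, in place of code of your own. Each camera call takes 0.05 s, during which the arm holds its last target.

## Working session

There is one attempt and no reset: what is moved stays moved. The work goes in short steps, Python scripts to look and compute and a tool call to move; the robot and the scene stay as the last step left them, time stands still between calls to the robot, and variables do not carry over. Pictures are saved under pics/ and viewed, and the job is handed in when it is done.

Besides the shell and the picture viewer there is one more tool, called after "Emit:" as name(argument=value, ...) on one line, values as JSON. carry_out: Moves the arm, as the interface text tells. Its arguments: {"type":"object","properties":{"deltas":{"type":"array"},"newtons":{"type":"number"}},"required":["deltas"]}

```bash
mkdir -p pics
python3 - <<'E'
from rig import readout, eyes, job, manip
import cv2,numpy as np
s=readout.get_state(); print(s); print(manip.tcp_to_grasp)
for n in("scene","top"):
    d=eyes.get_image(n); cv2.imwrite(f"pics/{n}0.png",d["color"][:,:,::-1]); np.savez(f"{n}0.npz",**d); print(n,d["mtx"],d["origin"],d["orientation"])
E
```

```text
{'clock': 0.0, 'qpos': array([-1.37098011e+00,  2.76612984e-01,  1.50616571e+00, -5.01539311e-06,
        1.36067477e+00, -1.20998822e-01]), 'qd': array([-0.00084087,  0.00066991, -0.000249  ,  0.00094665,  0.00284613,
        0.00034732]), 'effort': array([-7.09517026e-04, -4.16766679e+01, -2.45802748e+01, -2.31081349e-04,
        1.11913652e-02,  1.12533607e-05]), 'position': array([ 0.18120747, -0.5451369 ,  0.23041646]), 'ee_rot': array([-0.11228245, -0.69800113, -0.11359709,  0.69805643]), 'contact_force': array([ 0.05646212, -0.42640372,  0.26251004]), 'moment': array([-0.06737249,  0.03596025,  0.00016699]), 'width': 0.08502373410009945}
0.0187
scene [[506.77029249   0.         324.83859551]
 [  0.         506.77029249 203.28357725]
 [  0.           0.           1.        ]] [-0.29837122  0.69112097  0.9236221 ] [ 0.19187741 -0.37128625  0.81732071 -0.39663137]
top [[494.93497857   0.         319.86880776]
 [  0.         494.93497857 206.59597662]
 [  0.           0.           1.        ]] [0.45061347 0.00923759 1.40526235] [ 0.01941449 -0.70059255  0.71283451 -0.02569273]
```

View pics/top0.png

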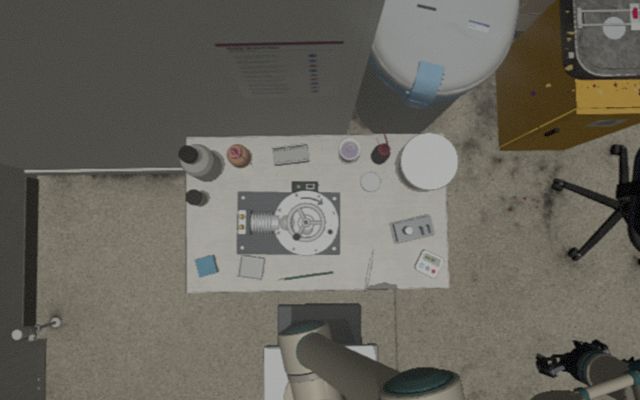

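View pics/scene0.png

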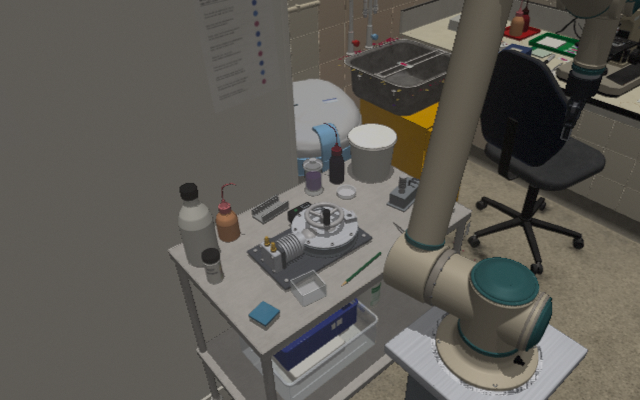

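Run:
```python
import cv2
a=cv2.imread("pics/top0.png")[170:290,225:455]; cv2.imwrite("pics/topc.png",cv2.resize(a,None,fx=3.4,fy=3.4,interpolation=cv2.INTER_CUBIC))
a=cv2.imread("pics/scene0.png")[165:285,235:435]; cv2.imwrite("pics/scc.png",cv2.resize(a,None,fx=4,fy=4,interpolation=cv2.INTER_CUBIC))
```

```text
(no output)
```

View pics/topc.png

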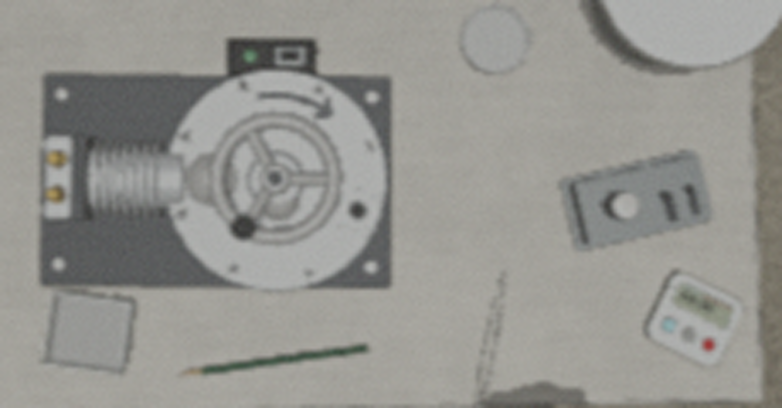

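View pics/scc.png

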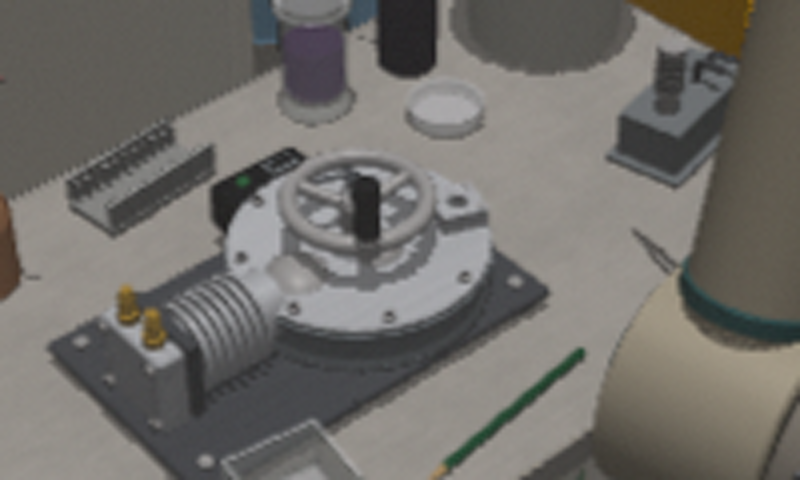

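```bash
cat > h.py <<'E'
import numpy as np,cv2
from scipy.spatial.transform import Rotation as R
def q2R(q): return R.from_quat([q[1],q[2],q[3],q[0]]).as_matrix()
def ray(d,u,v,z):
    c=q2R(d["orientation"])@(np.linalg.inv(d["mtx"])@[u,v,1]); o=d["origin"]
    return o+c*(z-o[2])/c[2]
def proj(d,P):
    c=q2R(d["orientation"]).T@(np.array(P)-d["origin"]); p=d["mtx"]@c; return p[:2]/p[2]
def blob(d,u,v,r,lo,hi):
    """weighted centroid of gray in [lo,hi] connected near (u,v)"""
    k=8
    g=cv2.cvtColor(d["color"],cv2.COLOR_RGB2GRAY)
    u0,v0=int(u)-r,int(v)-r
    c=g[v0:v0+2*r+1,u0:u0+2*r+1]
    b=cv2.resize(c,None,fx=k,fy=k,interpolation=cv2.INTER_CUBIC)
    m=((b>=lo)&(b<=hi)).astype(np.uint8)
    n,l,st,ce=cv2.connectedComponentsWithStats(m)
    best=min(range(1,n),key=lambda i:np.hypot(*(ce[i]-[(u-u0+.5)*k,(v-v0+.5)*k]))+(1e3 if st[i][4]<40 else 0))
    ce=(ce[best]+.5)/k-.5
    return ce[0]+u0,ce[1]+v0,st[best][4]/k/k,st[best][:4]/k
E
python3 - <<'E'
from h import *
t=np.load("top0.npz"); g=cv2.cvtColor(t["color"],cv2.COLOR_RGB2GRAY)
print("knob");print(g[230:243,289:304]);print("bore");print(g[226:238,324:337]);print("pin");print(g[223:238,399:418])
print(np.round(t["z_map"][223:238:2,399:418:2],3))
z=t["z_map"]
for n,(u,v,zz) in dict(knob=(296.5,236.8,.14),hub=(305.9,222.4,.1),bore=(330.3,231.8,.068),pin=(409.4,230.6,.098)).items():
    print(n,ray(t,u,v,zz),z[int(v),int(u)])
E
```

```text
knob
[[146 158 150 125 115 139 165 174 169 157 142 146 143 122 124]
 [142 154 154 140 122 131 157 168 162 147 144 148 132 118 123]
 [137 146 158 152 140 126 133 138 135 135 145 140 124 119 122]
 [153 145 153 158 149 115  94  97  97 114 130 130 125 135 136]
 [168 153 144 145 130  95  71  64  68  80 102 115 133 152 159]
 [174 167 150 128 102  75  59  64  63  64  81 114 134 159 170]
 [173 172 159 122  79  65  68  65  63  63  69  92 116 139 158]
 [173 176 165 134  83  57  70  67  67  64  70 103 119 127 133]
 [174 173 171 147 103  72  60  59  60  69  95 135 146 144 145]
 [172 172 175 167 137 100  76  68  74  82 118 149 157 162 164]
 [171 174 174 172 167 148 126 115 120 128 134 143 146 151 149]
 [171 174 171 172 174 171 168 163 166 164 155 149 147 139 142]
 [174 172 173 176 173 173 173 176 176 174 169 168 165 164 165]]
bore
[[138 153 170 175 174 169 170 171 171 174 173 173 171]
 [131 153 170 174 175 173 174 173 173 173 168 169 167]
 [130 156 172 173 171 166 163 170 174 172 169 170 167]
 [132 160 173 165 145 126 124 148 163 172 174 172 164]
 [144 166 175 153 115  85  81 105 143 168 175 174 
[... 1618 characters left out ...]
 1.365 1.366 1.361 1.364 1.359 1.367 1.364 1.368 1.365]
 [1.362 1.362 1.367 1.362 1.366 1.367 1.367 1.363 1.366 1.364]
 [1.367 1.367 1.362 1.319 1.315 1.306 1.362 1.362 1.362 1.366]
 [1.363 1.364 1.332 1.31  1.304 1.309 1.31  1.36  1.363 1.365]
 [1.358 1.368 1.333 1.308 1.306 1.307 1.307 1.365 1.363 1.358]
 [1.361 1.362 1.369 1.322 1.308 1.309 1.358 1.366 1.363 1.366]
 [1.365 1.358 1.361 1.36  1.363 1.368 1.365 1.366 1.361 1.36 ]
 [1.365 1.366 1.363 1.367 1.366 1.361 1.368 1.366 1.361 1.398]]
knob [0.45517897 0.05824606 0.14      ] 1.2671299
hub [0.49278267 0.03447062 0.1       ] 1.3114951
bore [ 0.46730665 -0.03034748  0.068     ] 1.349183
pin [ 0.46644454 -0.23855772  0.098     ] 1.3063618
```

```bash
cat >> h.py <<'E'
def wc(d,u,v,r,a,b):
    g=cv2.cvtColor(d["color"],cv2.COLOR_RGB2GRAY).astype(float)
    u0,v0=int(round(u)),int(round(v))
    vv,uu=np.mgrid[v0-r:v0+r+1,u0-r:u0+r+1]
    w=np.clip((g[v0-r:v0+r+1,u0-r:u0+r+1]-a)/(b-a),0,1)
    w[np.hypot(uu-u,vv-v)>r+.5]=0
    return (w*uu).sum()/w.sum(),(w*vv).sum()/w.sum(),w.sum()
E
python3 - <<'E'
from h import *
t=np.load("top0.npz"); s=np.load("scene0.npz")
b=wc(t,330,231.4,4,165,80); print("bore",b,ray(t,b[0],b[1],.068),"area exp",np.pi*6.8**2*(.495/1.337)**2)
k=wc(t,296.5,236.8,5,110,65); print("knob",k,ray(t,k[0],k[1],.14))
p=wc(t,409.4,230.6,5,136,165); print("pin",p,ray(t,p[0],p[1],.098),"areaexp",np.pi*10.5**2*(.495/1.307)**2)
# cover circle & shaft
g=cv2.cvtColor(t["color"],cv2.COLOR_RGB2GRAY)
print(g[217:229,299:313])
for n,P in dict(shaft=(.4928,.0345,.098),knob=(.455,.058,.14),bore=(.467,-.030,.068),pin=(.466,-.2386,.098)).items(): print(n,proj(s,P))
a=s["color"][:,:,::-1]
for n,P in dict(shaft=(.4928,.0345,.098),knob=(.455,.058,.14),bore=(.467,-.030,.068),pin=(.466,-.2386,.098)).items():
    u,v=proj(s,P); 
    c=a[int(v)-20:int(v)+21,int(u)-25:int(u)+26]; c=cv2.resize(c,None,fx=8,fy=8,interpolation=cv2.INTER_NEAREST)
    cv2.drawMarker(c,(int((u-int(u)+25.5)*8),int((v-int(v)+20.5)*8)),(0,0,255),0,12); cv2.imwrite(f"pics/z_{n}.png",c)
x=[cv2.imread(f"pics/z_{n}.png") for n in("shaft","knob","bore","pin")]
cv2.imwrite("pics/z.png",np.vstack([np.hstack(x[:2]),np.hstack(x[2:])])[:,:])
E
python3 -c "
import cv2;a=cv2.imread('pics/z.png');cv2.imwrite('pics/z1.png',cv2.resize(a,(740,598)))"
```

```text
bore (np.float64(329.73316551290117), np.float64(231.4040276903713), np.float64(18.694117647058825)) [ 0.46840077 -0.02883754  0.068     ] area exp 19.91201824102767
knob (np.float64(296.2600958247775), np.float64(236.32580424366873), np.float64(32.46666666666667)) [0.45639698 0.05884012 0.14      ]
pin (np.float64(408.8773841961853), np.float64(230.09627611262493), np.float64(37.96551724137931)) [ 0.467798   -0.23721345  0.098     ] areaexp 49.68069852757341
[[150 141 137 147 147 130 130 150 166 168 166 157 142 143]
 [140 149 149 145 135 132 129 136 143 148 160 166 156 135]
 [144 165 164 144 138 147 152 157 151 139 138 153 163 148]
 [153 166 157 144 137 130 123 126 138 147 135 132 142 138]
 [164 170 151 150 135 108  93  97 123 150 140 129 133 135]
 [164 165 152 151 138 102  91  88 110 146 142 138 152 152]
 [167 170 156 151 148 122  98  95 120 146 141 136 141 147]
 [165 171 155 140 148 144 127 132 146 146 132 136 143 142]
 [155 165 149 131 135 147 156 156 145 136 139 161 165 154]
 [148 149 141 138 136 133 136 137 130 131 155 170 168 149]
 [140 131 141 146 138 126 138 147 158 161 170 170 157 143]
 [148 136 143 144 134 138 157 168 169 167 166 156 136 127]]
shaft [324.63327077 212.57939947]
knob [327.0214893  210.44855279]
bore [349.46808826 215.71885476]
pin [403.73384927 176.71503767]
```

View pics/z1.png

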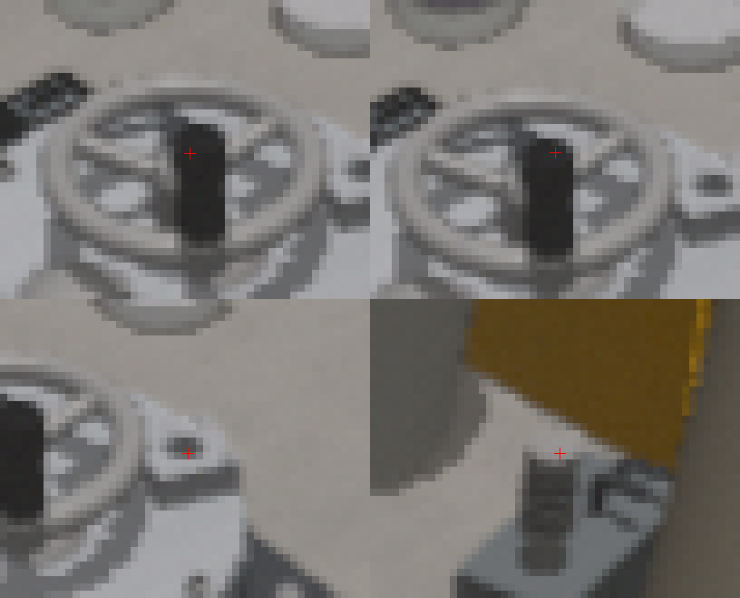

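```bash
cat >> h.py <<'E'
def plan(pos,tgt_pos,rot,yaw_deg=None,sgn=1):
    """deltas total in tool frame (units), and rotation vec in units of 4deg; tool y horizontal along yaw"""
    Rm=q2R(rot)
    d=Rm.T@(np.array(tgt_pos)-pos)/.06
    if yaw_deg is None: return d,None,None
    y=np.array([np.cos(np.radians(yaw_deg)),np.sin(np.radians(yaw_deg)),0]); x=np.array([0,0,-1.]); T=np.stack([x,y,np.cross(x,y)],1)
    rv=R.from_matrix(Rm.T@T).as_rotvec(degrees=True)/4
    return d,rv,T
E
python3 - <<'E'
from h import *
from rig import readout
s=readout.get_state(); Rm=q2R(s["ee_rot"]); print(np.round(Rm,4)); print("yaw y",np.degrees(np.arctan2(Rm[1,1],Rm[0,1])))
t=np.load("top0.npz")
h=wc(t,305.3,221.7,2,135,90); print("shaft",h,ray(t,h[0],h[1],.098))
for y in(-21,159): print(plan(s["position"],[.4564,.0588,.2],s["ee_rot"],y)[:2])
E
```

```text
[[-3.000e-04  3.153e-01 -9.490e-01]
 [ 1.600e-03 -9.490e-01 -3.153e-01]
 [-1.000e+00 -1.600e-03 -2.000e-04]]
yaw y -71.61994500289315
shaft (np.float64(305.39460784313724), np.float64(221.8921568627451), np.float64(9.066666666666666)) [0.4942114  0.03582234 0.098     ]
(array([ 0.52346649, -8.10631952, -7.52667365]), array([-12.65498563,  -0.01302176,   0.0206687 ]))
(array([ 0.52346649, -8.10631952, -7.52667365]), array([3.23450026e+01, 2.49826200e-02, 1.57396286e-02]))
```

```bash
cat >> h.py <<'E'
def rows(tgt,N,yaw=None,grip=1,tool=False):
    from rig import readout
    s=readout.get_state(); p=s["position"]; M=q2R(s["ee_rot"])
    rv=plan(p,tgt,s["ee_rot"],yaw)[1] if yaw is not None else np.zeros(3)
    out=[]
    for i in range(N):
        d=M.T@((np.array(tgt)-p)/(N))/.06
        out+=list(np.round(d,3))+list(np.round(rv/N,3))+[grip]
        M=M@R.from_rotvec(rv/N*4,degrees=True).as_matrix()
    print([float(x) for x in out])
E
python3 - <<'E'
from h import *
rows([.4564,.0588,.2],14,-21)
E
```

```text
[0.037, -0.579, -0.538, -0.904, -0.001, 0.001, 1.0, 0.037, -0.544, -0.573, -0.904, -0.001, 0.001, 1.0, 0.037, -0.507, -0.606, -0.904, -0.001, 0.001, 1.0, 0.037, -0.468, -0.637, -0.904, -0.001, 0.001, 1.0, 0.037, -0.426, -0.665, -0.904, -0.001, 0.001, 1.0, 0.037, -0.384, -0.691, -0.904, -0.001, 0.001, 1.0, 0.037, -0.339, -0.714, -0.904, -0.001, 0.001, 1.0, 0.037, -0.294, -0.734, -0.904, -0.001, 0.001, 1.0, 0.037, -0.247, -0.751, -0.904, -0.001, 0.001, 1.0, 0.037, -0.199, -0.765, -0.904, -0.001, 0.001, 1.0, 0.037, -0.15, -0.776, -0.904, -0.001, 0.001, 1.0, 0.036, -0.101, -0.784, -0.904, -0.001, 0.001, 1.0, 0.036, -0.052, -0.788, -0.904, -0.001, 0.001, 1.0, 0.036, -0.002, -0.79, -0.904, -0.001, 0.001, 1.0]
```

Emit:
carry_out(deltas=[0.04, -0.58, -0.54, -0.9, 0, 0, 1, 0.04, -0.54, -0.57, -0.9, 0, 0, 1, 0.04, -0.51, -0.61, -0.9, 0, 0, 1, 0.04, -0.47, -0.64, -0.9, 0, 0, 1, 0.04, -0.43, -0.66, -0.9, 0, 0, 1, 0.04, -0.38, -0.69, -0.9, 0, 0, 1, 0.04, -0.34, -0.71, -0.9, 0, 0, 1, 0.04, -0.29, -0.73, -0.9, 0, 0, 1, 0.04, -0.25, -0.75, -0.9, 0, 0, 1, 0.04, -0.2, -0.77, -0.9, 0, 0, 1])

```text
clock: 1.35
position: [0.3784, -0.1129, 0.2071]
ee_rot: [0.324, 0.629, 0.324, -0.629]
contact_force: [0.8, -0.3, -0.4]
width: 0.0854
```

Run:
```python
from h import *
rows([.4564,.0588,.17],5,-21)
```

```text
[0.124, -0.121, -0.617, -0.726, 0.0, -0.001, 1.0, 0.124, -0.09, -0.622, -0.726, 0.0, -0.001, 1.0, 0.124, -0.058, -0.626, -0.726, 0.0, -0.001, 1.0, 0.124, -0.026, -0.628, -0.726, 0.0, -0.001, 1.0, 0.124, 0.006, -0.629, -0.726, 0.0, -0.001, 1.0]
```

Emit:
carry_out(deltas=[0.12, -0.12, -0.62, -0.73, 0, 0, 1, 0.12, -0.09, -0.62, -0.73, 0, 0, 1, 0.12, -0.06, -0.62, -0.73, 0, 0, 1, 0.12, -0.03, -0.62, -0.73, 0, 0, 1, 0.12, 0.01, -0.62, -0.73, 0, 0, 1, 0, 0, 0, 0, 0, 0, 1])

```text
clock: 2.1
position: [0.4559, 0.0578, 0.1704]
ee_rot: [-0.401, -0.582, -0.402, 0.582]
contact_force: [-0.7, -0.7, 0.2]
width: 0.0857
```

Run:
```python
from h import *
rows([.4564,.0588,.108],4,-21)
from rig import eyes
d=eyes.get_image("scene"); a=d["color"][120:290,200:440,::-1]; cv2.imwrite("pics/s1.png",cv2.resize(a,None,fx=3.3,fy=3.3))
```

```text
[0.26, 0.001, -0.005, 0.011, 0.0, 0.006, 1.0, 0.26, 0.001, -0.005, 0.011, 0.0, 0.006, 1.0, 0.26, 0.001, -0.005, 0.011, 0.0, 0.006, 1.0, 0.26, 0.001, -0.005, 0.011, 0.0, 0.006, 1.0]
```

View pics/s1.png

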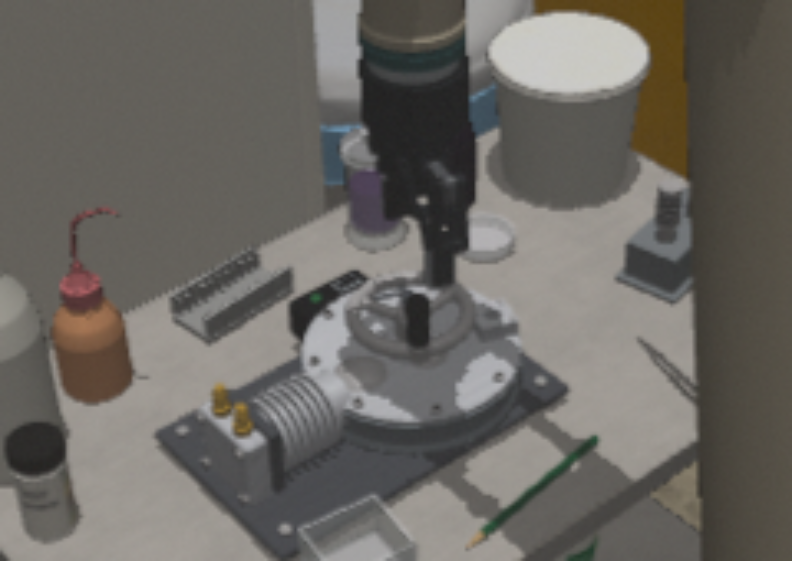

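Emit:
carry_out(deltas=[0.26, 0, -0.01, 0, 0, 0, 1, 0.26, 0, 0, 0, 0, 0, 1, 0.26, 0, 0, 0, 0, 0, 1, 0.26, 0, -0.01, 0, 0, 0, 1, 0, 0, 0, 0, 0, 0, 1])

```text
clock: 2.78
position: [0.4547, 0.0562, 0.1081]
ee_rot: [-0.4, -0.582, -0.4, 0.584]
contact_force: [0.1, -1.0, -0.6]
width: 0.0851
```

Run:
```python
from h import *
from rig import readout
s=readout.get_state();print(np.round(q2R(s["ee_rot"]),4),s["position"])
rows([.4564,.0585,.106],1,-21)
```

```text
[[-3.100e-03  9.329e-01 -3.600e-01]
 [-5.000e-04 -3.600e-01 -9.329e-01]
 [-1.000e+00 -2.700e-03  1.500e-03]] [0.45470127 0.05617379 0.10812369]
[0.035, 0.013, -0.046, -0.026, 0.022, 0.038, 1.0]
```

Emit:
carry_out(deltas=[0.035, 0.01, -0.045, 0, 0.02, 0.04, 1, 0, 0, 0, 0, 0, 0, 1, 0, 0, 0, 0, 0, 0, -1, 0, 0, 0, 0, 0, 0, -1, 0, 0, 0, 0, 0, 0, -1, 0, 0, 0, 0, 0, 0, -1, 0, 0, 0, 0, 0, 0, -1], newtons=60)

```text
clock: 3.65
position: [0.456, 0.06, 0.107]
ee_rot: [0.4, 0.583, 0.401, -0.583]
contact_force: [-4.5, 1.7, 5.2]
width: 0.0162
```

Run:
```python
from h import *
from rig import readout
s=readout.get_state();print(np.round(q2R(s["ee_rot"]),4),s)
```

```text
[[-1.000e-04  9.333e-01 -3.590e-01]
 [ 1.300e-03 -3.590e-01 -9.333e-01]
 [-1.000e+00 -6.000e-04 -1.200e-03]] {'clock': 3.65, 'qpos': array([-2.16140951e-02,  2.15645071e-01,  1.93238760e+00,  1.59271875e-03,
        9.93687542e-01,  3.44751347e-01]), 'qd': array([ 7.03667935e-04, -2.96025434e-05, -5.15891805e-04, -7.43596262e-04,
       -2.75755523e-03, -6.48297627e-04]), 'effort': array([-1.01984315e+00, -3.06100845e+01, -2.03526503e+01, -4.74522281e-01,
       -1.33508462e+00, -4.98207664e-03]), 'position': array([0.4560096 , 0.06004508, 0.1070034 ]), 'ee_rot': array([ 0.39989178,  0.58312735,  0.40071049, -0.58264926]), 'contact_force': array([-4.51722328,  1.71158973,  5.23708657]), 'moment': array([0.2471076 , 0.59532212, 0.01375722]), 'width': 0.016152995142321463}
```

```bash
cat >> h.py <<'E'
import json,os
def turn(step,N,calls=1,C=None,log=True,tgt_r=None):
    """log state; print rows turning clockwise by step deg each about C"""
    from rig import readout
    s=readout.get_state(); M=q2R(s["ee_rot"]); p=s["position"][:2]; C=np.array(C)
    L=json.load(open("log.json")) if os.path.exists("log.json") else []
    f=s["contact_force"]
    L.append([s["clock"],*p,*f]); json.dump(L,open("log.json","w"))
    A=np.array(L)
    if len(A)>4:
        sol=np.linalg.lstsq(np.c_[2*A[:,1:3],np.ones(len(A))],(A[:,1:3]**2).sum(1),rcond=None)[0]; print("fit C",sol[:2].round(4),"r",np.sqrt(sol[2]+sol[0]**2+sol[1]**2).round(4))
    for a in A[-1:]:
        th=np.arctan2(a[2]-C[1],a[1]-C[0]); tg=np.array([np.sin(th),-np.cos(th)]); rd=np.array([np.cos(th),np.sin(th)])
        print("th %.1f r %.1f push %.1f radial %.1f fz %.1f"%(np.degrees(th),1e3*np.hypot(*(a[1:3]-C)),-a[3:5]@tg,-a[3:5]@rd,a[5]))
    r=np.hypot(*(p-C)); th=np.arctan2(p[1]-C[1],p[0]-C[0]); out=[]
    r1=tgt_r or r
    for i in range(N):
        t2=th-np.radians(step)*(i+1); t1=th-np.radians(step)*i
        ra=r+(r1-r)*i/N; rb=r+(r1-r)*(i+1)/N
        d=np.array([rb*np.cos(t2)-ra*np.cos(t1),rb*np.sin(t2)-ra*np.sin(t1),0])
        out+=list((M.T@d/.06).round(3))[:3]+[0,0,0,-1]
    print([float(x) for x in out])
E
rm -f log.json
python3 - <<'E'
from h import *
turn(4,4,C=(.4942,.0358))
E
```

```text
th 147.6 r 45.2 push 1.0 radial -4.7 fz 5.2
[0.0, 0.012, -0.051, 0.0, 0.0, 0.0, -1.0, 0.0, 0.016, -0.05, 0.0, 0.0, 0.0, -1.0, 0.0, 0.019, -0.049, 0.0, 0.0, 0.0, -1.0, 0.0, 0.023, -0.048, 0.0, 0.0, 0.0, -1.0]
```

Emit:
carry_out(deltas=[0, 0.012, -0.051, 0, 0, 0, -1, 0, 0.016, -0.05, 0, 0, 0, -1, 0, 0.019, -0.049, 0, 0, 0, -1, 0, 0.023, -0.048, 0, 0, 0, -1])

```text
clock: 4.15
position: [0.4629, 0.0684, 0.107]
ee_rot: [-0.4, -0.582, -0.401, 0.584]
contact_force: [-5.4, -1.7, 7.9]
width: 0.0163
```

Run:
```python
from h import *
turn(4,3,C=(.4942,.0358))
```

```text
th 133.8 r 45.2 push 5.0 radial -2.5 fz 7.9
[-0.0, 0.024, -0.047, 0.0, 0.0, 0.0, -1.0, -0.0, 0.027, -0.045, 0.0, 0.0, 0.0, -1.0, -0.0, 0.03, -0.043, 0.0, 0.0, 0.0, -1.0]
```

Emit:
carry_out(deltas=[0, 0.024, -0.047, 0, 0, 0, -1, 0, 0.027, -0.045, 0, 0, 0, -1, 0, 0.03, -0.043, 0, 0, 0, -1])

```text
clock: 4.53
position: [0.4704, 0.0743, 0.107]
ee_rot: [-0.4, -0.582, -0.401, 0.584]
contact_force: [-6.1, -2.2, 7.2]
width: 0.0167
```

Run:
```python
from h import *
turn(4,3,C=(.4942,.0358))
```

```text
th 121.7 r 45.2 push 6.3 radial -1.4 fz 7.2
[-0.0, 0.033, -0.041, 0.0, 0.0, 0.0, -1.0, -0.0, 0.036, -0.038, 0.0, 0.0, 0.0, -1.0, -0.0, 0.039, -0.036, 0.0, 0.0, 0.0, -1.0]
```

Emit:
carry_out(deltas=[0, 0.033, -0.041, 0, 0, 0, -1, 0, 0.036, -0.038, 0, 0, 0, -1, 0, 0.039, -0.036, 0, 0, 0, -1])

```text
clock: 4.9
position: [0.4776, 0.0779, 0.1069]
ee_rot: [-0.4, -0.581, -0.401, 0.585]
contact_force: [-9.1, -3.8, 10.4]
width: 0.0164
```

Run:
```python
from h import *
turn(4,3,C=(.4942,.0358))
```

```text
th 111.5 r 45.3 push 9.9 radial 0.2 fz 10.4
[-0.0, 0.04, -0.034, 0.0, 0.0, 0.0, -1.0, -0.0, 0.042, -0.031, 0.0, 0.0, 0.0, -1.0, -0.0, 0.044, -0.028, 0.0, 0.0, 0.0, -1.0]
```

Emit:
carry_out(deltas=[0, 0.04, -0.034, 0, 0, 0, -1, 0, 0.042, -0.031, 0, 0, 0, -1, 0, 0.044, -0.028, 0, 0, 0, -1])

```text
clock: 5.28
position: [0.4852, 0.0802, 0.1069]
ee_rot: [-0.4, -0.58, -0.402, 0.586]
contact_force: [-12.1, -3.9, 12.2]
width: 0.0163
```

Run:
```python
from h import *
turn(4,3,C=(.4942,.0358))
```

```text
fit C [0.4946 0.0354] r 0.0459
th 101.5 r 45.3 push 12.7 radial 1.4 fz 12.2
[-0.0, 0.045, -0.027, 0.0, 0.0, 0.0, -1.0, -0.0, 0.047, -0.023, 0.0, 0.0, 0.0, -1.0, -0.0, 0.049, -0.02, 0.0, 0.0, 0.0, -1.0]
```

Emit:
carry_out(deltas=[0, 0.045, -0.027, 0, 0, 0, -1, 0, 0.047, -0.023, 0, 0, 0, -1, 0, 0.049, -0.02, 0, 0, 0, -1])

```text
clock: 5.65
position: [0.4932, 0.0812, 0.1069]
ee_rot: [-0.399, -0.579, -0.402, 0.586]
contact_force: [-14.0, -3.5, 14.9]
width: 0.0163
```

Run:
```python
from h import *
turn(4,3,C=(.4946,.0354))
```

```text
fit C [0.4947 0.0353] r 0.0459
th 91.8 r 45.8 push 14.1 radial 3.1 fz 14.9
[-0.001, 0.05, -0.019, 0.0, 0.0, 0.0, -1.0, -0.001, 0.051, -0.015, 0.0, 0.0, 0.0, -1.0, -0.001, 0.052, -0.012, 0.0, 0.0, 0.0, -1.0]
```

Emit:
carry_out(deltas=[0, 0.05, -0.019, 0, 0, 0, -1, 0, 0.051, -0.015, 0, 0, 0, -1, 0, 0.052, -0.012, 0, 0, 0, -1])

```text
clock: 6.02
position: [0.502, 0.0807, 0.1069]
ee_rot: [-0.399, -0.578, -0.403, 0.587]
contact_force: [-16.9, -4.4, 14.8]
width: 0.0164
```

Run:
```python
from h import *
turn(3,3,C=(.4946,.0354))
```

```text
fit C [0.4947 0.0352] r 0.046
th 80.7 r 45.9 push 15.9 radial 7.0 fz 14.8
[-0.0, 0.039, -0.007, 0.0, 0.0, 0.0, -1.0, -0.0, 0.04, -0.005, 0.0, 0.0, 0.0, -1.0, -0.0, 0.04, -0.003, 0.0, 0.0, 0.0, -1.0]
```

Run:
```python
from h import *
L=json.load(open("log.json"));json.dump(L[:-1],open("log.json","w"))
turn(3,3,C=(.4947,.0352),tgt_r=.0452)
```

```text
fit C [0.4947 0.0352] r 0.046
th 80.9 r 46.0 push 16.0 radial 7.0 fz 14.8
[-0.0, 0.04, -0.003, 0.0, 0.0, 0.0, -1.0, -0.0, 0.04, -0.0, 0.0, 0.0, 0.0, -1.0, -0.0, 0.04, 0.002, 0.0, 0.0, 0.0, -1.0]
```

Emit:
carry_out(deltas=[0, 0.04, -0.003, 0, 0, 0, -1, 0, 0.04, 0, 0, 0, 0, -1, 0, 0.04, 0.002, 0, 0, 0, -1])

```text
clock: 6.4
position: [0.5089, 0.0789, 0.1069]
ee_rot: [-0.398, -0.579, -0.403, 0.586]
contact_force: [-14.6, -2.2, 13.6]
width: 0.0165
```

Run:
```python
from h import *
turn(3,2,C=(.4947,.0352),tgt_r=.0452)
```

```text
fit C [0.4947 0.0353] r 0.0459
th 72.0 r 46.0 push 13.2 radial 6.6 fz 13.6
[-0.0, 0.04, 0.006, 0.0, 0.0, 0.0, -1.0, -0.0, 0.039, 0.008, 0.0, 0.0, 0.0, -1.0]
```

Emit:
carry_out(deltas=[0, 0.04, 0.007, 0, 0, 0, -1, 0, 0.039, 0.01, 0, 0, 0, -1])

```text
clock: 6.65
position: [0.5138, 0.077, 0.1069]
ee_rot: [-0.398, -0.58, -0.403, 0.586]
contact_force: [-12.9, 1.7, 12.0]
width: 0.0163
```

Run:
```python
from h import *
turn(3,2,C=(.4947,.0352),tgt_r=.0454)
```

```text
fit C [0.4946 0.0354] r 0.0458
th 65.5 r 45.9 push 12.5 radial 3.8 fz 12.0
[-0.0, 0.039, 0.008, 0.0, 0.0, 0.0, -1.0, -0.0, 0.039, 0.01, 0.0, 0.0, 0.0, -1.0]
```

Emit:
carry_out(deltas=[0, 0.039, 0.009, 0, 0, 0, -1, 0, 0.039, 0.011, 0, 0, 0, -1])

```text
clock: 6.9
position: [0.5186, 0.0744, 0.1069]
ee_rot: [-0.398, -0.581, -0.403, 0.585]
contact_force: [-11.6, 2.0, 10.7]
width: 0.0161
```

Run:
```python
from h import *
turn(3,2,C=(.4947,.0352),tgt_r=.0455)
```

```text
fit C [0.4946 0.0354] r 0.0458
th 58.6 r 46.0 push 11.0 radial 4.3 fz 10.7
[-0.0, 0.038, 0.012, 0.0, 0.0, 0.0, -1.0, -0.0, 0.038, 0.014, 0.0, 0.0, 0.0, -1.0]
```

Emit:
carry_out(deltas=[0, 0.038, 0.013, 0, 0, 0, -1, 0, 0.038, 0.015, 0, 0, 0, -1])

```text
clock: 7.15
position: [0.5233, 0.0712, 0.107]
ee_rot: [-0.399, -0.581, -0.402, 0.584]
contact_force: [-9.5, 1.9, 7.8]
width: 0.0163
```

Run:
```python
from h import *
turn(3,1,C=(.4947,.0352),tgt_r=.0457)
```

```text
fit C [0.4946 0.0354] r 0.0458
th 51.5 r 46.0 push 8.6 radial 4.4 fz 7.8
[-0.0, 0.036, 0.017, 0.0, 0.0, 0.0, -1.0]
```

Emit:
carry_out(deltas=[0, 0.036, 0.017, 0, 0, 0, -1, 0, 0.035, 0.019, 0, 0, 0, -1])

```text
clock: 7.4
position: [0.5275, 0.0674, 0.107]
ee_rot: [-0.399, -0.582, -0.402, 0.584]
contact_force: [-7.2, 0.2, 6.5]
width: 0.0163
```

Run:
```python
from h import *
turn(2,2,C=(.4947,.0352),tgt_r=.0458)
```

```text
fit C [0.4947 0.0353] r 0.0459
th 44.4 r 46.0 push 5.2 radial 5.0 fz 6.5
[-0.0, 0.024, 0.013, 0.0, 0.0, 0.0, -1.0, -0.0, 0.023, 0.014, 0.0, 0.0, 0.0, -1.0]
```

Emit:
carry_out(deltas=[0, 0.034, 0.021, 0, 0, 0, -1])

```text
clock: 7.52
position: [0.5294, 0.0653, 0.107]
ee_rot: [-0.4, -0.582, -0.401, 0.584]
contact_force: [-6.9, 0.6, 6.4]
width: 0.0163
```

Run:
```python
from h import *
turn(3,1,C=(.4947,.0352),tgt_r=.0458)
```

```text
fit C [0.4947 0.0353] r 0.0459
th 40.9 r 46.0 push 5.0 radial 4.8 fz 6.4
[-0.0, 0.033, 0.022, 0.0, 0.0, 0.0, -1.0]
```

Emit:
carry_out(deltas=[0, 0.033, 0.022, 0, 0, 0, -1])

```text
clock: 7.65
position: [0.5312, 0.0631, 0.107]
ee_rot: [-0.4, -0.582, -0.401, 0.584]
contact_force: [-6.3, -0.5, 6.6]
width: 0.016
```

Run:
```python
from h import *
turn(2.5,1,C=(.4947,.0352),tgt_r=.0458)
```

```text
fit C [0.4947 0.0353] r 0.0459
th 37.4 r 46.0 push 3.4 radial 5.3 fz 6.6
[-0.0, 0.027, 0.02, 0.0, 0.0, 0.0, -1.0]
```

Emit:
carry_out(deltas=[0, 0.027, 0.02, 0, 0, 0, -1])

```text
clock: 7.78
position: [0.5327, 0.0612, 0.107]
ee_rot: [-0.4, -0.582, -0.401, 0.583]
contact_force: [-5.1, -0.9, 4.7]
width: 0.0164
```

Run:
```python
from h import *
turn(2,1,C=(.4947,.0352),tgt_r=.0458)
from scipy.optimize import least_squares
A=np.array(json.load(open("log.json")))
th=np.arctan2(A[:,2]-.0353,A[:,1]-.4947); f=-(A[:,3]*np.sin(th)-A[:,4]*np.cos(th)); th=np.degrees(th)
xs=[-200,-75,-57,-40,-22,0,8,16]; ys=[5,5,10,14,11,5,3,0]
from scipy.interpolate import PchipInterpolator as P
g=P(xs,ys)
r=least_squares(lambda q:(g(-(th[1:]-q[0]))*1-f[1:]),[43]);print(r.x,np.c_[th[1:],f[1:],r.fun].round(1))
r=least_squares(lambda q:(5+q[1]*(g(-(th[1:]-q[0]))-5)-f[1:]),[43,1.]);print(r.x)
print(r.fun.round(1))
```

```text
fit C [0.4947 0.0353] r 0.0459
th 34.4 r 46.0 push 2.1 radial 4.8 fz 4.7
[-0.0, 0.02, 0.018, 0.0, 0.0, 0.0, -1.0]
[44.63514471] [[ 1.338e+02  5.000e+00 -0.000e+00]
 [ 1.219e+02  6.300e+00 -1.300e+00]
 [ 1.118e+02  9.900e+00 -3.400e+00]
 [ 1.020e+02  1.270e+01 -2.800e+00]
 [ 9.190e+01  1.410e+01 -1.200e+00]
 [ 8.090e+01  1.600e+01 -2.200e+00]
 [ 7.190e+01  1.320e+01 -1.100e+00]
 [ 6.540e+01  1.240e+01 -1.700e+00]
 [ 5.860e+01  1.100e+01 -2.000e+00]
 [ 5.140e+01  8.600e+00 -1.700e+00]
 [ 4.430e+01  5.200e+00 -3.000e-01]
 [ 4.080e+01  5.000e+00 -9.000e-01]
 [ 3.730e+01  3.400e+00 -2.000e-01]
 [ 3.430e+01  2.100e+00  1.000e-01]]
[44.60179976  1.26720141]
[-0.  -1.3 -3.  -1.5  0.9  0.2  0.9 -0.2 -0.9 -1.2 -0.3 -1.1 -0.7 -0.6]
```

Emit:
carry_out(deltas=[0, 0, 0, 0, 0, 0, -1, 0, 0, 0, 0, 0, 0, -1])

```text
clock: 8.02
position: [0.533, 0.0607, 0.107]
ee_rot: [-0.401, -0.582, -0.401, 0.583]
contact_force: [-4.2, -1.8, 4.5]
width: 0.0166
```

Run:
```python
from h import *
turn(2,1,C=(.4947,.0353))
```

```text
fit C [0.4947 0.0353] r 0.0459
th 33.6 r 45.9 push 0.8 radial 4.6 fz 4.5
[0.0, 0.021, 0.016, 0.0, 0.0, 0.0, -1.0]
```

Emit:
carry_out(deltas=[0, 0, 0, 0, 0, 0, -0.5, 0, 0, 0, 0, 0, 0, 0, 0, 0, 0, 0, 0, 0, 0.6, 0, 0, 0, 0, 0, 0, 0.6, -0.1, 0, 0, 0, 0, 0, 0.6, -0.5, 0, 0, 0, 0, 0, 0.6, -0.8, 0, 0, 0, 0, 0, 0.6, -0.4, 0, 0, 0, 0, 0, 0.6])

```text
clock: 9.02
position: [0.5363, 0.0614, 0.2182]
ee_rot: [0.402, 0.585, 0.399, -0.581]
contact_force: [0.5, 0.0, -0.4]
width: 0.0682
```

Run:
```python
from h import *
from rig import eyes,readout
print(readout.get_state()["position"])
d=eyes.get_image("top"); np.savez("top1.npz",**d); a=d["color"][170:290,225:455,::-1]; cv2.imwrite("pics/t2.png",cv2.resize(a,None,fx=3.4,fy=3.4))
d=eyes.get_image("scene");np.savez("scene1.npz",**d); a=d["color"][140:290,220:440,::-1]; cv2.imwrite("pics/s2.png",cv2.resize(a,None,fx=3.4,fy=3.4))
```

```text
[0.53626104 0.06135074 0.21815209]
```

View pics/t2.png

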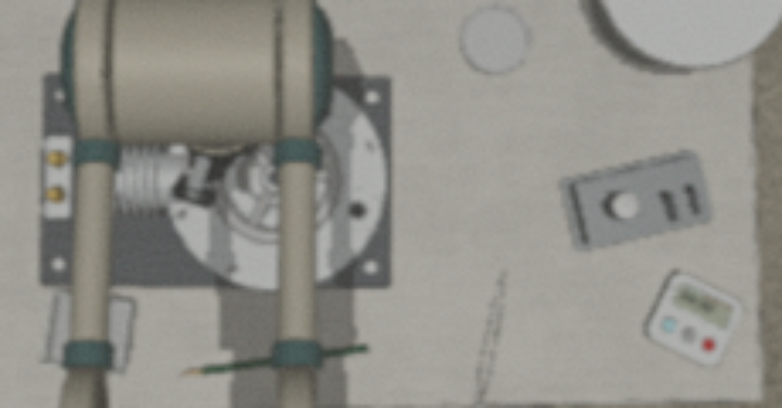

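View pics/s2.png

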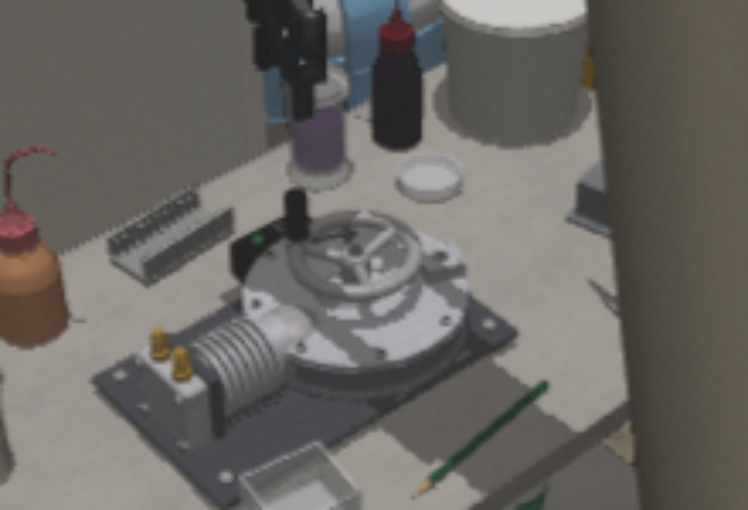

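Run:
```python
from h import *
s=np.load("scene1.npz"); print(proj(s,(.533,.0607,.14)),"seen top approx",297/3.4+220,192/3.4+140)
rows([.468,-.2377,.16],7,-21)
```

```text
[306.42282152 196.84058273] seen top approx 307.3529411764706 196.47058823529412
[0.138, 0.1, 0.724, -0.001, -0.008, -0.02, 1.0, 0.138, 0.1, 0.724, -0.001, -0.008, -0.02, 1.0, 0.138, 0.101, 0.724, -0.001, -0.008, -0.02, 1.0, 0.139, 0.101, 0.724, -0.001, -0.008, -0.02, 1.0, 0.139, 0.101, 0.724, -0.001, -0.008, -0.02, 1.0, 0.139, 0.101, 0.724, -0.001, -0.008, -0.02, 1.0, 0.139, 0.101, 0.724, -0.001, -0.008, -0.02, 1.0]
```

Knob stands where it was released. On to the pin.

Emit:
carry_out(deltas=[0, 0.1, 0.72, 0, 0, 0, 1, 0.1, 0.1, 0.72, 0, 0, 0, 1, 0.14, 0.1, 0.72, 0, -0.01, -0.02, 1, 0.14, 0.1, 0.72, 0, -0.01, -0.02, 1, 0.14, 0.1, 0.72, 0, -0.01, -0.02, 1, 0.2, 0.1, 0.72, 0, -0.01, -0.02, 1, 0.2, 0.1, 0.72, 0, -0.01, -0.02, 1, 0, 0, 0, 0, 0, 0, 1])

```text
clock: 10.12
position: [0.4641, -0.2379, 0.1576]
ee_rot: [-0.397, -0.581, -0.401, 0.586]
contact_force: [0.4, 0.4, 0.2]
width: 0.0852
```

Run:
```python
from h import *
from rig import eyes
rows([.468,-.2377,.066],5,-21)
d=eyes.get_image("top"); np.savez("top2.npz",**d); a=d["color"][170:290,225:455,::-1]; cv2.imwrite("pics/t3.png",cv2.resize(a,None,fx=3.4,fy=3.4))
d=eyes.get_image("scene");a=d["color"][130:290,280:500,::-1]; cv2.imwrite("pics/s3.png",cv2.resize(a,None,fx=3.4,fy=3.4))
```

```text
[0.305, 0.014, -0.006, -0.012, 0.006, 0.022, 1.0, 0.305, 0.014, -0.006, -0.012, 0.006, 0.022, 1.0, 0.305, 0.013, -0.006, -0.012, 0.006, 0.022, 1.0, 0.305, 0.013, -0.006, -0.012, 0.006, 0.022, 1.0, 0.305, 0.012, -0.006, -0.012, 0.006, 0.022, 1.0]
```

View pics/t3.png

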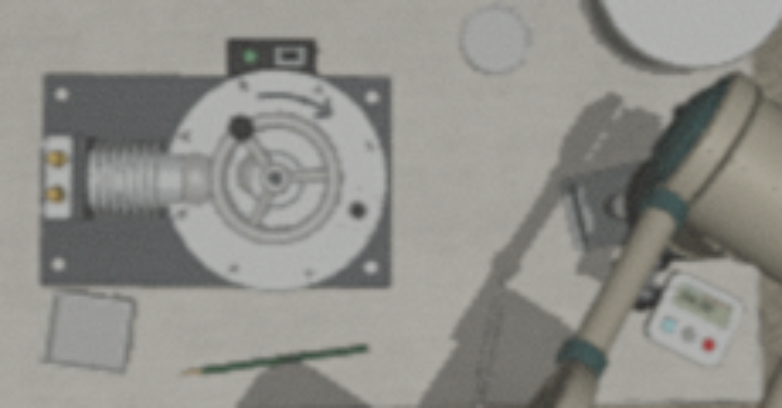

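View pics/s3.png

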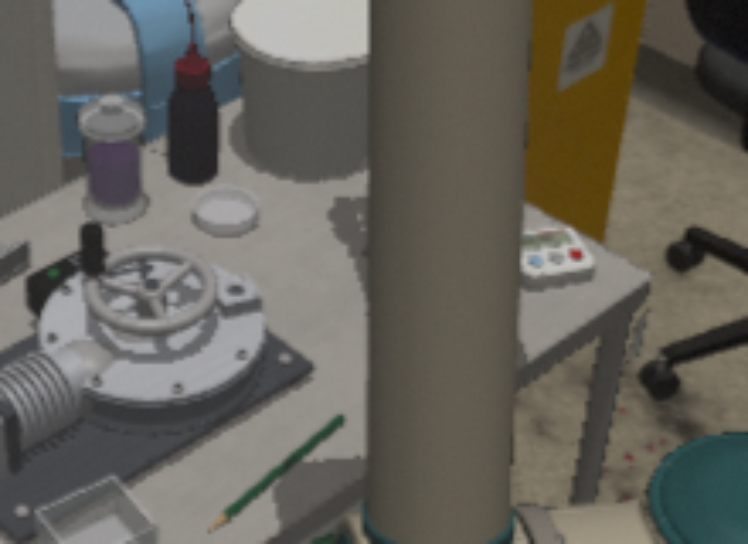

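Run:
```python
from h import *
t=np.load("top2.npz")
b=wc(t,330,231.4,4,165,80); print("bore",b[:2],ray(t,b[0],b[1],.068))
h=wc(t,305.3,221.7,2,135,90); print("shaft",h[:2],ray(t,h[0],h[1],.098))
k=wc(t,295.5,207.3,5,110,65); print("knob",k,ray(t,k[0],k[1],.14))
```

```text
bore (np.float64(329.7491749174917), np.float64(231.41782178217824)) [ 0.46836283 -0.02888006  0.068     ]
shaft (np.float64(305.5270270270271), np.float64(221.92972972972973)) [0.49410612 0.03547432 0.098     ]
knob (np.float64(295.58502954694677), np.float64(207.35850295469467), np.float64(33.84444444444445)) [0.53045581 0.05949095 0.14      ]
```

Emit:
carry_out(deltas=[0.3, 0.015, -0.006, 0, 0.006, 0.02, 1, 0.3, 0.015, -0.006, 0, 0.006, 0.02, 1, 0.3, 0.014, -0.006, 0, 0.006, 0.02, 1, 0, 0, 0, 0, 0, 0, 1])

```text
clock: 10.72
position: [0.4677, -0.2339, 0.1047]
ee_rot: [-0.4, -0.582, -0.402, 0.583]
contact_force: [-0.3, -0.2, 0.2]
width: 0.0852
```

Run:
```python
from h import *
rows([.468,-.2377,.065],3,-21)
```

```text
[0.22, 0.01, 0.019, 0.006, -0.001, 0.015, 1.0, 0.221, 0.009, 0.019, 0.006, -0.001, 0.015, 1.0, 0.221, 0.009, 0.019, 0.006, -0.001, 0.015, 1.0]
```

Emit:
carry_out(deltas=[0.22, 0.01, 0.015, 0, 0, 0.01, 1, 0.22, 0.01, 0.015, 0, 0, 0.01, 1, 0.22, 0, 0.014, 0, 0, 0.01, 1, 0, 0, 0, 0, 0, 0, 1, 0, 0, 0, 0, 0, 0, 1])

```text
clock: 11.35
position: [0.4687, -0.2391, 0.0661]
ee_rot: [0.401, 0.583, 0.4, -0.583]
contact_force: [0.1, -0.4, -0.2]
width: 0.0855
```

Run:
```python
from h import *
rows([.4683,-.2367,.065],1,-21)
from rig import readout
print(readout.get_state()["position"])
```

```text
[0.019, -0.021, -0.035, -0.008, 0.013, -0.032, 1.0]
[ 0.46872645 -0.23908956  0.06613026]
```

Emit:
carry_out(deltas=[0.015, -0.02, -0.035, 0, 0.01, -0.03, 1, 0, 0, 0, 0, 0, 0, 1])

```text
clock: 11.6
position: [0.4683, -0.2364, 0.0655]
ee_rot: [0.401, 0.583, 0.4, -0.583]
contact_force: [0.4, -0.1, 0.2]
width: 0.0853
```

Run:
```python
from h import *
rows([.4683,-.2367,.065],1,-21)
from rig import readout
print(readout.get_state()["position"])
```

```text
[0.009, 0.001, 0.004, -0.003, 0.004, -0.007, 1.0]
[ 0.46834447 -0.23643274  0.06552456]
```

Emit:
carry_out(deltas=[0, 0, 0, 0, 0, 0, -1, 0, 0, 0, 0, 0, 0, -1, 0, 0, 0, 0, 0, 0, -1, 0, 0, 0, 0, 0, 0, -1, 0, 0, 0, 0, 0, 0, -1, 0, 0, 0, 0, 0, 0, -1], newtons=50)

```text
clock: 12.35
position: [0.4683, -0.2366, 0.0654]
ee_rot: [-0.401, -0.583, -0.4, 0.583]
contact_force: [-0.8, -0.4, 2.6]
width: 0.0195
```

Run:
```python
from h import *
from rig import readout
s=readout.get_state();print(s["position"],np.round(q2R(s["ee_rot"]),4)[:,0])
```

```text
[ 0.46833893 -0.23657757  0.06542307] [ 2.e-04 -4.e-04 -1.e+00]
```

Emit:
carry_out(deltas=[-0.2, 0, 0, 0, 0, 0, -1, -0.3, 0, 0, 0, 0, 0, -1, -0.4, 0, 0, 0, 0, 0, -1, -0.4, 0, 0, 0, 0, 0, -1, -0.35, 0, 0, 0, 0, 0, -1, 0, 0, 0, 0, 0, 0, -1])

```text
clock: 13.1
position: [0.4692, -0.2371, 0.1661]
ee_rot: [0.402, 0.583, 0.399, -0.582]
contact_force: [0.2, 0.9, -1.2]
width: 0.0197
```

Run:
```python
from h import *
rows([.4687,-.0297,.165],7,-21)
```

```text
[0.001, -0.178, -0.461, -0.001, 0.002, -0.008, 1.0, 0.002, -0.178, -0.461, -0.001, 0.002, -0.008, 1.0, 0.002, -0.178, -0.461, -0.001, 0.002, -0.008, 1.0, 0.002, -0.178, -0.461, -0.001, 0.002, -0.008, 1.0, 0.002, -0.178, -0.461, -0.001, 0.002, -0.008, 1.0, 0.002, -0.178, -0.461, -0.001, 0.002, -0.008, 1.0, 0.003, -0.178, -0.461, -0.001, 0.002, -0.008, 1.0]
```

Emit:
carry_out(deltas=[0, -0.18, -0.46, 0, 0, 0, -1, 0, -0.18, -0.46, 0, 0, 0, -1, 0, -0.18, -0.46, 0, 0, 0, -1, 0, -0.18, -0.46, 0, 0, 0, -1, 0, -0.18, -0.46, 0, 0, 0, -1, 0, -0.18, -0.46, 0, 0, 0, -1, 0, -0.18, -0.46, 0, 0, 0, -1, 0, 0, 0, 0, 0, 0, -1, 0, 0, 0, 0, 0, 0, -1])

```text
clock: 14.22
position: [0.4666, -0.0293, 0.1637]
ee_rot: [-0.401, -0.582, -0.401, 0.583]
contact_force: [0.3, 0.0, -1.5]
width: 0.0197
```

Run:
```python
from h import *
rows([.4687,-.0297,.14],1,-21)
from rig import eyes,readout
s=readout.get_state();print(s["position"])
d=eyes.get_image("scene");np.savez("scene4.npz",**d);a=d["color"][130:270,260:440,::-1]; cv2.imwrite("pics/s4.png",cv2.resize(a,None,fx=4.2,fy=4.2))
```

```text
[0.394, 0.035, -0.007, 0.003, 0.015, 0.011, 1.0]
[ 0.46663768 -0.02933784  0.16365574]
```

View pics/s4.png

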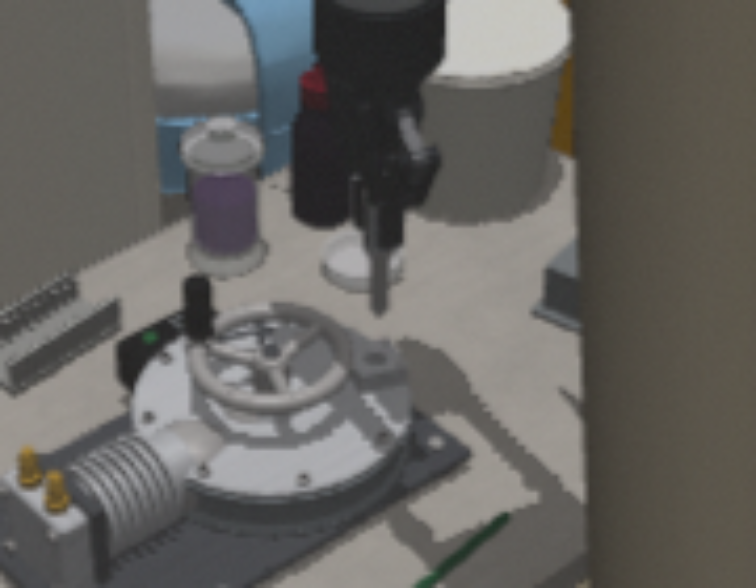

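Run:
```python
from h import *
d=np.load("scene4.npz"); g=cv2.cvtColor(d["color"],cv2.COLOR_RGB2GRAY)
print(g[186:226,342:362])
P=[.4666,-.0293]
for z in(.165,.15,.14,.13,.12,.11,.1047): print(z,proj(d,P+[z]))
print("bore",proj(d,[.4684,-.02885,.068]),proj(d,[.4687,-.0297,.068]))
s=np.load("scene0.npz");print("bore meas",wc(s,349.5,214.5,3,150,70)[:2]); print(cv2.cvtColor(s["color"],cv2.COLOR_RGB2GRAY)[209:220,342:358])
print("shaft pred",proj(d,[.4942,.0357,.098]))
```

```text
[[147 148 148 148 100  54  67  60  43  38  39  39  35  42 128 152 153 152
  152 149]
 [151 151 151 153 102  56  69  60  43  38  38  39  38  48 129 153 155 153
  152 151]
 [159 163 160 158 109  64  69  61  46  42  40  46  58  92 138 152 152 152
  151 150]
 [171 176 174 174 133  81  71  73  61  56  55  76 107 146 154 150 151 151
  150 151]
 [175 173 174 174 159 110  75  73  71  72  74 110 137 154 154 151 150 150
  150 152]
 [175 174 175 174 174 141  89  70  70  71  90 144 156 141 144 150 148 151
  153 153]
 [175 174 174 174 174 154 102  69  71  71 105 160 162 129 140 152 153 152
  153 152]
 [175 174 174 174 175 156 103  69  71  70 104 156 139 123 143 152 152 153
  153 156]
 [171 173 175 175 174 154 101  71  71  71 103 121 119 110 140 153 154 153
  154 154]
 [155 165 167 166 165 148  97  69  71  70 100 121 110 126 147 153 154 153
  154 152]
 [129 130 129 129 131 117  84  70  71  72  98 110 100 105 139 152 152 154
  151 150]
 [125 128 128 130 131 119  85  70  71  70  87 106 111 139 151 151 151 149
  148 149]
 [116 117 121 122 124 112  81  71  70  72  90 137 152 150 150 150 148 150
  152 
[... 2747 characters left out ...]
 164 167 169 160 151 151 149 150 151 147 143 144 145 145]
 [145 134 156 167 164 165 164 170 151 146 156 151 145 145 144 143]
 [146 136 156 165 162 162 164 167 170 152 157 159 151 145 141 143]
 [148 138 155 165 161 150 145 149 150 159 164 164 161 149 144 143]
 [147 132 150 163 149 118  90  78  88 127 159 165 164 153 146 145]
 [144 125 135 161 137  99  82  78  80 101 152 165 161 155 151 149]
 [140 117 149 167 163 135 112 106 106 130 162 166 154 145 152 151]
 [135 104 138 164 169 166 166 164 165 162 162 160 139 120 127 143]
 [119  88 100 145 165 162 157 152 152 130 118 107  90  81  93 132]
 [101  83  77 101 142 131 116  92  80  81  81  83  82  81  91 130]]
shaft pred [323.93313838 212.52195011]
```

Run:
```python
from h import *
rows([.4690,-.0290,.132],2,-21)
```

```text
[0.265, 0.015, -0.012, -0.004, 0.006, 0.004, 1.0, 0.265, 0.015, -0.012, -0.004, 0.006, 0.004, 1.0]
```

Emit:
carry_out(deltas=[0.26, 0.015, -0.012, 0, 0, 0, -1, 0.26, 0.015, -0.012, 0, 0, 0, -1, 0, 0, 0, 0, 0, 0, -1, 0, 0, 0, 0, 0, 0, -1])

```text
clock: 14.78
position: [0.4695, -0.029, 0.1333]
ee_rot: [0.4, 0.583, 0.4, -0.583]
contact_force: [0.1, -0.5, -1.3]
width: 0.0197
```

Run:
```python
from h import *
rows([.4690,-.0290,.13],1,-21)
from rig import readout
s=readout.get_state();print(s["position"],s["contact_force"],q2R(s["ee_rot"])[:,0])
```

```text
[0.055, -0.008, 0.003, -0.017, 0.005, -0.008, 1.0]
[ 0.46950572 -0.02901215  0.13331895] [ 0.07981794 -0.54416624 -1.25431891] [ 4.01181352e-04 -5.01263576e-04 -9.99999794e-01]
```

Emit:
carry_out(deltas=[0.04, -0.008, 0.003, 0, 0, 0, -1, 0.04, 0, 0, 0, 0, 0, -1, 0, 0, 0, 0, 0, 0, -1])

```text
clock: 15.15
position: [0.4686, -0.0283, 0.1282]
ee_rot: [-0.4, -0.583, -0.4, 0.583]
contact_force: [0.3, -0.6, -1.2]
width: 0.0196
```

Emit:
carry_out(deltas=[0.03, 0, 0, 0, 0, 0, -1, 0, 0, 0, 0, 0, 0, -1])

```text
clock: 15.4
position: [0.4686, -0.0283, 0.1263]
ee_rot: [-0.4, -0.583, -0.4, 0.583]
contact_force: [0.1, 0.1, -1.0]
width: 0.0195
```

Emit:
carry_out(deltas=[0.02, 0.01, 0.008, 0, 0, 0, -1, 0, 0, 0, 0, 0, 0, -1])

```text
clock: 15.65
position: [0.469, -0.029, 0.1251]
ee_rot: [-0.4, -0.583, -0.4, 0.583]
contact_force: [0.2, 0.1, -0.4]
width: 0.02
```

Emit:
carry_out(deltas=[0.02, 0, 0, 0, 0, 0, -1, 0, 0, 0, 0, 0, 0, -1])

```text
clock: 15.9
position: [0.469, -0.029, 0.1239]
ee_rot: [-0.4, -0.583, -0.4, 0.583]
contact_force: [-0.1, -0.2, -0.7]
width: 0.0195
```

Emit:
carry_out(deltas=[0.025, 0, 0, 0, 0, 0, -1, 0, 0, 0, 0, 0, 0, -1])

```text
clock: 16.15
position: [0.4689, -0.029, 0.1224]
ee_rot: [-0.4, -0.583, -0.4, 0.583]
contact_force: [-0.1, 0.2, -1.2]
width: 0.0195
```

Emit:
carry_out(deltas=[0.025, 0, 0, 0, 0, 0, -1, 0, 0, 0, 0, 0, 0, -1])

```text
clock: 16.4
position: [0.469, -0.029, 0.1209]
ee_rot: [-0.4, -0.583, -0.4, 0.583]
contact_force: [0.4, 0.1, -0.4]
width: 0.0196
```

Emit:
carry_out(deltas=[0.03, 0, 0, 0, 0, 0, -1, 0, 0, 0, 0, 0, 0, -1])

```text
clock: 16.65
position: [0.4689, -0.029, 0.119]
ee_rot: [-0.4, -0.583, -0.4, 0.583]
contact_force: [0.8, 0.7, -0.4]
width: 0.0196
```

Emit:
carry_out(deltas=[0.05, 0, 0, 0, 0, 0, -1, 0.05, 0, 0, 0, 0, 0, -1, 0, 0, 0, 0, 0, 0, -1])

```text
clock: 17.02
position: [0.4687, -0.0289, 0.1129]
ee_rot: [-0.4, -0.583, -0.401, 0.583]
contact_force: [-0.1, -0.2, -1.0]
width: 0.0195
```

Emit:
carry_out(deltas=[0.05, 0, 0, 0, 0, 0, -1, 0.05, 0, 0, 0, 0, 0, -1, 0, 0, 0, 0, 0, 0, -1])

```text
clock: 17.4
position: [0.4688, -0.029, 0.1069]
ee_rot: [-0.4, -0.583, -0.401, 0.583]
contact_force: [0.2, 0.4, -1.4]
width: 0.0198
```

Now gently past the crank disc level (TCP ≈ 0.1034).

Emit:
carry_out(deltas=[0.03, 0, 0, 0, 0, 0, -1, 0.02, 0, 0, 0, 0, 0, -1, 0, 0, 0, 0, 0, 0, -1])

```text
clock: 17.77
position: [0.469, -0.029, 0.1041]
ee_rot: [-0.4, -0.583, -0.4, 0.583]
contact_force: [0.6, -0.6, -0.5]
width: 0.0197
```

Emit:
carry_out(deltas=[0.02, 0, 0, 0, 0, 0, -1, 0, 0, 0, 0, 0, 0, -1])

```text
clock: 18.02
position: [0.469, -0.029, 0.1029]
ee_rot: [-0.4, -0.583, -0.4, 0.583]
contact_force: [0.2, 0.3, 0.0]
width: 0.0197
```

Emit:
carry_out(deltas=[0.02, 0, 0, 0, 0, 0, -1, 0, 0, 0, 0, 0, 0, -1])

```text
clock: 18.27
position: [0.469, -0.029, 0.1017]
ee_rot: [-0.4, -0.583, -0.4, 0.583]
contact_force: [-0.1, 0.3, -1.2]
width: 0.0198
```

Emit:
carry_out(deltas=[0.02, 0, 0, 0, 0, 0, -1, 0.02, 0, 0, 0, 0, 0, -1])

```text
clock: 18.52
position: [0.4689, -0.029, 0.0993]
ee_rot: [-0.4, -0.583, -0.4, 0.583]
contact_force: [-0.1, 0.5, 0.2]
width: 0.0195
```

Emit:
carry_out(deltas=[0.03, 0, 0, 0, 0, 0, -1, 0.03, 0, 0, 0, 0, 0, -1, 0, 0, 0, 0, 0, 0, -1])

```text
clock: 18.9
position: [0.4684, -0.0289, 0.0954]
ee_rot: [-0.4, -0.582, -0.401, 0.583]
contact_force: [-1.1, 0.3, -1.8]
width: 0.0194
```

Emit:
carry_out(deltas=[0.04, 0, 0, 0, 0, 0, -1, 0.04, 0, 0, 0, 0, 0, -1, 0, 0, 0, 0, 0, 0, -1])

```text
clock: 19.27
position: [0.4685, -0.0289, 0.0906]
ee_rot: [-0.4, -0.582, -0.401, 0.583]
contact_force: [-2.0, 0.5, -2.5]
width: 0.0193
```

Emit:
carry_out(deltas=[0.04, 0.006, 0, 0, 0, 0, -1, 0.04, 0, 0, 0, 0, 0, -1, 0, 0, 0, 0, 0, 0, -1])

```text
clock: 19.65
position: [0.4686, -0.029, 0.0857]
ee_rot: [-0.4, -0.582, -0.401, 0.583]
contact_force: [-4.1, 1.3, -0.7]
width: 0.0195
```

Emit:
carry_out(deltas=[0.04, 0, 0, 0, 0, 0, -1, 0.03, 0, 0, 0, 0, 0, -1, 0, 0, 0, 0, 0, 0, -1])

```text
clock: 20.02
position: [0.4686, -0.029, 0.0817]
ee_rot: [-0.4, -0.582, -0.401, 0.583]
contact_force: [-4.5, 0.4, -0.2]
width: 0.0194
```

Emit:
carry_out(deltas=[0.03, 0, 0, 0, 0, 0, -1, 0, 0, 0, 0, 0, 0, -1])

```text
clock: 20.27
position: [0.4686, -0.029, 0.08]
ee_rot: [-0.4, -0.582, -0.401, 0.583]
contact_force: [-4.5, 0.7, 0.2]
width: 0.0195
```

Emit:
carry_out(deltas=[0.02, -0.008, 0, 0, 0, 0, -1, 0, 0, 0, 0, 0, 0, -1])

```text
clock: 20.52
position: [0.4685, -0.0289, 0.0789]
ee_rot: [-0.4, -0.583, -0.401, 0.583]
contact_force: [-5.5, 0.7, 1.2]
width: 0.0197
```

Emit:
carry_out(deltas=[0.015, 0, 0, 0, 0, 0, -1, 0, 0, 0, 0, 0, 0, -1])

```text
clock: 20.78
position: [0.4686, -0.0289, 0.0781]
ee_rot: [-0.4, -0.583, -0.401, 0.583]
contact_force: [-5.2, 0.2, 3.0]
width: 0.0198
```

Emit:
carry_out(deltas=[0.01, 0, 0, 0, 0, 0, -1, 0, 0, 0, 0, 0, 0, -1])

```text
clock: 21.02
position: [0.4686, -0.0289, 0.0775]
ee_rot: [-0.4, -0.583, -0.401, 0.583]
contact_force: [-4.9, 1.4, 3.0]
width: 0.0194
```

Emit:
carry_out(deltas=[0.008, -0.01, 0, 0, 0, 0, -1, 0, 0, 0, 0, 0, 0, -1])

```text
clock: 21.28
position: [0.4685, -0.0289, 0.0775]
ee_rot: [0.401, 0.583, 0.4, -0.583]
contact_force: [-4.8, 0.8, 4.2]
width: 0.0196
```

Emit:
carry_out(deltas=[0, 0, 0, 0, 0, 0, -0.4, 0, 0, 0, 0, 0, 0, -0.1, 0, 0, 0, 0, 0, 0, 0.1])

```text
clock: 21.65
position: [0.4697, -0.029, 0.0773]
ee_rot: [0.401, 0.583, 0.4, -0.582]
contact_force: [-0.1, -0.1, -0.9]
width: 0.047
```

Run:
```python
from h import *
from rig import eyes,readout
s=readout.get_state();print(s["position"],s["contact_force"],s["width"])
d=eyes.get_image("scene");a=d["color"][130:270,260:440,::-1]; cv2.imwrite("pics/s5.png",cv2.resize(a,None,fx=4.2,fy=4.2))
```

```text
[ 0.46966582 -0.02901312  0.07731123] [-0.06992246 -0.06078884 -0.88964859] 0.04699736509750079
```

View pics/s5.png

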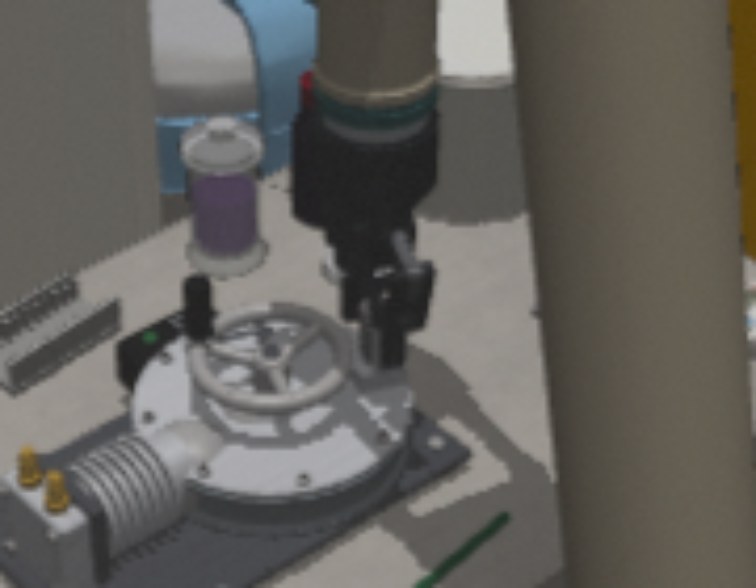

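Emit:
carry_out(deltas=[0, 0, 0, 0, 0, 0, 0.4, -0.15, -0.01, 0, 0, 0, 0, 0.4, -0.3, 0, 0, 0, 0, 0, 0.4, -0.6, 0, 0, 0, 0, 0, 0.4, -0.8, 0, 0.3, 0, 0, 0, 0.4, -0.3, 0, 0.9, 0, 0, 0, 0.4, 0, 0, 0.9, 0, 0, 0, 0.4, 0, 0, 0.9, 0, 0, 0, 0.4, 0, 0, 0.5, 0, 0, 0, 0.4, 0, 0, 0, 0, 0, 0, 0.4])

```text
clock: 22.95
position: [0.392, -0.2262, 0.2066]
ee_rot: [-0.4, -0.584, -0.399, 0.584]
contact_force: [0.0, 1.0, -0.9]
width: 0.06
```

Run:
```python
from h import *
from rig import eyes,readout
s=readout.get_state();print(s["position"],s["contact_force"],s["width"])
d=eyes.get_image("scene");a=d["color"][150:250,270:400,::-1]; a=cv2.resize(a,None,fx=3,fy=4*.75)
t=eyes.get_image("top");np.savez("top5.npz",**t);b=cv2.resize(t["color"][170:270,230:360,::-1],None,fx=3,fy=3); cv2.imwrite("pics/e.png",np.hstack([a,b]))
k=wc(t,295.5,207.3,5,110,65); print("knob",k,ray(t,k[0],k[1],.14))
z=t["z_map"][226:240,322:340]; print(1.405-z.round(3))
P=[.4687,-.0297]; print(proj(t,P+[.11]),proj(d,P+[.11]),proj(d,P+[.068]))
```

```text
[ 0.39199616 -0.22624552  0.20664439] [ 0.04093848  0.956337   -0.85085315] 0.059974649322979814
knob (np.float64(295.5813350615683), np.float64(207.35515230071294), np.float64(34.288888888888884)) [0.53046457 0.05950028 0.14      ]
[[0.09500003 0.09399998 0.09399998 0.05900002 0.06900001 0.06799996
  0.06499994 0.06999993 0.06900001 0.06999993 0.06699991 0.051
  0.05599999 0.05400002 0.05400002 0.05400002 0.01800001 0.01399994]
 [0.09500003 0.09299994 0.08999991 0.06699991 0.06499994 0.06299996
  0.06699991 0.06599998 0.06999993 0.06900001 0.06999993 0.06299996
  0.06400001 0.06599998 0.051      0.04999995 0.01399994 0.01300001]
 [0.097      0.10000002 0.05499995 0.06699991 0.06900001 0.06699991
  0.10899997 0.11099994 0.11299992 0.10599995 0.11099994 0.06599998
  0.06999993 0.06900001 0.07099998 0.06400001 0.01699996 0.01899993]
 [0.09799993 0.09200001 0.06199992 0.06299996 0.06699991 0.10899997
  0.10899997 0.11199999 0.11000001 0.11000001 0.11099994 0.10699999
  0.07099998 0.07099998 0.07099998 0.04799998 0.01599991 0.01899993]
 [0.08799994 0.05199993 0.07200003 0.074      0.0939
[... 1377 characters left out ...]
9996]
 [0.05799997 0.05699992 0.05799997 0.05199993 0.05900002 0.05400002
  0.07099998 0.07499993 0.06999993 0.06799996 0.07299995 0.07099998
  0.05900002 0.01599991 0.02100003 0.01899993 0.01999998 0.01499999]
 [0.05199993 0.05999994 0.05799997 0.05799997 0.05499995 0.05400002
  0.05199993 0.05499995 0.05400002 0.06999993 0.06900001 0.07200003
  0.05199993 0.01800001 0.01800001 0.01899993 0.01699996 0.01699996]
 [0.051      0.06099999 0.05799997 0.05799997 0.05199993 0.05799997
  0.05699992 0.05799997 0.051      0.05900002 0.05699992 0.046
  0.01599991 0.01899993 0.01599991 0.02100003 0.01899993 0.02399993]]
[330.5138929  231.06182222] [349.11296713 203.03647995] [348.95302598 215.46753764]
```

View pics/e.png

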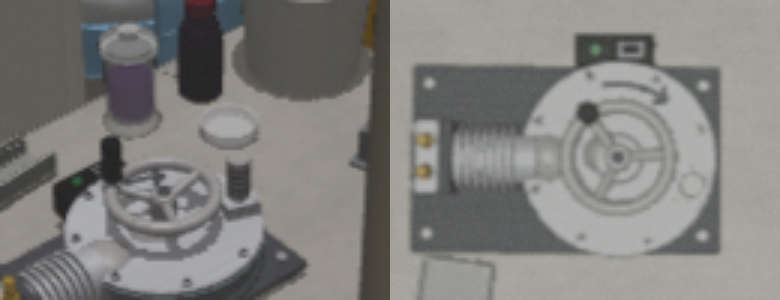

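```bash
python3 -c "
from rig import job; print(job.sign_off())"
```

```text
the job is handed in; nothing more can be done
None
```

The locking pin is fully in the pump's bore and the wheel stands just past top dead centre. The job was handed in after about 23 s of the 72 s allowed. It reported no verdict, so what follows is from my own readings.

**Wheel:** I turned it about 114° clockwise by the knob. The push peaked near 16 N, a little above the 14 N given, and fell to about 2 N. I stopped and let go there, an estimated 9 to 11° past top dead centre. The knob measured the same angle in the top camera (33.5°) as from the arm (33.6°), and it had not moved after the pin went in.

**Pin:** It went past the crank disc level (24 mm) without catching. Vertical force stayed under 5 N until it sat flush. The sideways force reached about 5 N near the end, and two small corrections did not reduce it. It was gone once I opened the fingers.

**Last checks:** The depth map shows the grip's top at about 110 mm and the boss at about 68 mm, which fits a flush 42 mm grip. The last pictures show the pin upright, and the gripper was well clear. I had moved none of the bystanders that I could see. I took no separate measurement of the pin's tilt or of the bystanders' positions.

**Disagreement:** The scene camera put the bore about 0.6 px (roughly 2.5 mm) away from the top camera's position. I used the top camera's, and the pin went in there without a search.

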